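# Top up the bottle carrier and send it down the gravity rail

## Task

Move the lone dropper bottle from the blue bench tray into the empty compartment of the white bottle carrier while it stands on the bench. Then lift the full carrier by its black handle, hook both rollers over the round bar near the high end of the sloped rail, and let go there so that it rolls down by itself to the rubber stop. Stack the emptied tray squarely on the other empty tray; tip no bottle, and leave the other things on the bench where they are.

Things in the scene. Friction and masses are not known exactly. Their poses are not given: they have to be found in the camera images.
- carrier: White bottle carrier, 46 mm deep (x, +-23), 208 mm long (y, +-104); origin under its middle, z up, +x is its rear, where the two hooks are. Inner floor at z = 7, walls to z = 30. Four 40 x 40 mm compartments at x = 0, y = -67, -24, +24, +67 mm. 0.6 kg full; balances under its handle. Low on its rear (z = 16, y = +-96) two guide rollers reach back to x = 53.
- carrier_handle (a point): Middle of the carrier's black handle block, at (10, 0, 116) mm in the carrier frame: 14 mm thick in x, 26 mm wide in y, from z = 98 to z = 134, on a 5 mm thick post between the inner bottles, whose tops end at z = 90.
- carrier_mid (a point): Point midway between the carrier's two roller grooves, (45, 0, 69.7) mm in its frame; lies on the rail bar's axis when both rollers sit on it. Hooks at y = +-96: steel straps 16 mm wide rise at the rear (x 23 to 26) to z = 104, go over a free grooved roller (axle x = 45, z = 84, radius 16) and down behind it (x 65 to 68) to z = 60: open downward, 39 mm wide.
- carrier_free (a point): Floor centre of the compartment that is empty at the start, at (0, 67, 7) mm in the carrier frame.
- rail: Sloped rail fixed on two end posts: round steel bar, 10 mm thick, over a flat guide bar (front face x = 8, z = -67 to -41). Origin mid-bar on its axis; y runs along the bar DOWN the slope (0.157 rad) to the low end at the robot's left, z square to it and up, x away from the robot. Free between end clamps from y = -240 to +240 mm; a rubber stop before the guide bar has its face at y = +205.
- rail_hang (a point): Point of the bar's axis near its high end, (0, -100, 0) mm in the rail frame: a good place for carrier_mid when letting go. The carrier is hooked on from the front and hangs on the robot's side of the bar, parallel to it, guide rollers on the flat bar; its hooks pass over the bar when it is lifted 20 mm above riding height. Let go, it rolls down within about 4 s.
- rail_rest (a point): Point of the bar's axis where carrier_mid comes to rest when the carrier stands against the rubber stop, at (0, 101, 0) mm in the rail frame. The end posts of the rail (24 x 20 mm, at y = -252 and +252) reach 26 mm above the bar; the higher one, at the right, ends at 226 mm above the bench.
- tray: Blue bench tray, 46 (x) by 132 (y) by 34 mm high, one bottle in its middle compartment; origin under its middle, z up. Compartments 40 x 40 mm at y = -43, 0, +43, floor at z = 7, walls 3 mm thick, dividers to z = 27. A foot 35 x 121 mm, 4 mm high, fits inside the rim (40 x 126) of a tray below: a stacked tray's origin is 30 mm above the lower one's. Same either way round. 0.09 kg.
- tray_empty: The other blue bench tray, of the same shape, empty; the emptied tray is stacked on it. 0.12 kg.
- bottle_1: White dropper bottle with a blue nozzle, 83 mm tall: body 34 mm in diameter up to 52 mm, then cap 20 mm and nozzle 10 mm in diameter; origin at the centre of its base, z up, 0.045 kg. One of four alike: three stand in the carrier and one in the bench tray; which is which varies.
- bottle_2: White dropper bottle with a blue nozzle, 83 mm tall: body 34 mm in diameter up to 52 mm, then cap 20 mm and nozzle 10 mm in diameter; origin at the centre of its base, z up, 0.045 kg. One of four alike: three stand in the carrier and one in the bench tray; which is which varies.
- bottle_3: White dropper bottle with a blue nozzle, 83 mm tall: body 34 mm in diameter up to 52 mm, then cap 20 mm and nozzle 10 mm in diameter; origin at the centre of its base, z up, 0.045 kg. One of four alike: three stand in the carrier and one in the bench tray; which is which varies.
- bottle_4: White dropper bottle with a blue nozzle, 83 mm tall: body 34 mm in diameter up to 52 mm, then cap 20 mm and nozzle 10 mm in diameter; origin at the centre of its base, z up, 0.045 kg. One of four alike: three stand in the carrier and one in the bench tray; which is which varies.
- vial_saline: Bystander: small glass vial, 24 mm in diameter, 53 mm tall; origin under its middle.
- tape_roll: Bystander: white tape roll lying flat, 47 mm in diameter, 25 mm high; origin under its middle.
- screw_tin: Bystander: round aluminium tin, 52 mm in diameter, 20 mm high; origin under its middle.
- bench_timer: Bystander: white bench timer lying flat, 62 x 64 x 18 mm; origin under its middle.
- gauze_pack: Bystander: pack of gauze swabs, 54 x 54 x 15 mm; origin under its middle.
- agent_bottle: Bystander: amber bottle with purple collar, 48 mm in diameter, 132 mm tall; origin under its middle.
Mind the look-alikes: they are no part of the job. What is shaped like the bottle_1 but red is not meant.

How it is judged:
By the outcome, as a careful person would: the job done as asked, in the order asked, and still so for the second after the job is handed in, with the robot touching nothing.
It also fails if it takes over 70 s, if anything falls off the work surface, if the arm or the gripper's body presses on something with over 40 N, if the wrist force passes 120 N, or if a joint passes its speed limit or range.

## Robot

A 6-joint arm with a two-finger parallel gripper is mounted at the origin on a cart in front of the work surface, level with it; the furniture and walls round the work are solid. World frame = base frame: x ahead of the robot, y to its left, z up, the work surface at z = 0. Lengths are in m, angles in rad, forces in N, time in s.
With the tool pointing down it reaches from about 0.4 to 0.925 m from the base axis. Payload 3.4 kg.
Tool frame: the origin (TCP) lies between the finger pads; the fingertips stand 19 mm ahead of it and the grasp point (between the pads) is the TCP (ctrl.nose_length is the z of the fingertips in the tool frame, in m); z points along the fingers, y is the line along which they close (so a half turn about z gives the same grasp; the last joint's range is limited). The gripper opens to 85 mm and grips with 20 to 120 N. Pads are 22 mm wide; open, the fingers measure 114 mm over their backs; the gripper's body (76 mm by 85 mm) begins 54 mm behind the grasp point. The pads swing forward as they close: fully open they stand 13 mm farther back than shut.
Start: joints at [-1.183, 0.307, 1.506, -0, 1.328, -0.073], TCP at [0.256, -0.515, 0.25] pointing down, gripper open.
Joint ranges: [-3.12, 3.12], [-1.05, 2.28], [0.14, 2.33], [-1.42, 4.57], [0.1, 2.73], [-2.68, 2.68]. Speed limits (rad/s): [2.57, 2.57, 3.14, 3.14, 3.14, 3.14].

## Interface

Orientations are given as a rotation vector (axis times angle).
In Python, from bench import ctrl, vision, look_for, masks_of gives the robot as it stands.
- The arm moves only by the tool servo_tool, never from a script. Its argument "series" is a list of rows, each an object of numbers: "x", "y", "z": the shift along the tool's x, y, z in m; "wx", "wy", "wz": the turn, a rotation vector about the tool's x, y, z in units of 6 degrees (1.0 is 6 degrees). In form: [{"x": .., "y": .., "z": .., "wx": .., "wy": .., "wz": ..}, ...]. A call has 1 to 10 rows; each row is the pose to reach, as a shift and turn from the pose commanded when the call began, along the tool's axes at that moment; what a row does not reach only later rows make up. A row lasts 1/8 s, in which the tool goes at most 62.5 mm and 10.7 degrees, less where a joint would pass 70% of its speed; a pose out of reach is approached as far as the arm can. A call with a gripper value outside its range is refused whole. "grip" is the opening, from -1 (shut) to 1 (fully open), set as the call begins (left out, the last holds). The fingers move at their own pace and stop on an object; "grip_force" is the grip in N (left out, the last holds). Time passes only in rows, so rows that repeat a pose let the fingers close. It gives the time, the measured TCP pose, the force, the opening and the grip force at its end, in the units of the state.
- ctrl.read_state(): the state, without advancing time (a new reading comes with each control period).
- vision.read_camera(name): name is "scene" or "top" or "wrist"; returns a dict with "img" (420x560x3 uint8, blue, green, red), "depth" (420x560 float32, m along the optical axis (not along the pixel's ray), 0 where there is no reading), "K" (3x3 intrinsics, pixels), "D" ([k1, k2, p1, p2, k3] as OpenCV has them; the pictures are not rectified), "rvec" (rotation vector, rad) and "tvec" (3), from world to camera coordinates, as OpenCV has them. Camera axes: x right, y down, z forward; pixel columns grow to the right and rows downward; lengths in m; the calibration is good to about 2 mm. A picture is of the moment at which its call begins.
- ctrl.sign_off(): hands the job in; it is judged then, once.
Trained networks look in a picture, given as the dict that the camera call returned (one of the last four; its "shot" number tells which), for a name from the list of things; names that differ only in an ending like _2 or _b are one class to them, and where a whole thing is asked for, a point or a joint stands for the part that bears it (a point fixed in the world has none). Each returns a list of dicts, best first, with "score" (0 to 1); they miss things now and then, are a little off and sometimes report something else, mostly with a low value. They report only what shows in the picture. A call takes as long as a camera call. They do not tell look-alikes from the thing itself.
- look_for(target, picture): "extent" ([left, top, right, bottom] in pixels, round what is visible of it).
- masks_of(target, picture): "mask" (420x560 bool, what is visible of it) and "extent" ([left, top, right, bottom] in pixels, round what is visible of it).
The state is a dict: "time_s": time; "joint_pos": joint angles; "joint_vel": joint speeds; "joint_torque": joint torques, N m; "position": TCP position; "tcp_rot": TCP orientation; "force": force on the tool from outside, world axes, zero at the start; "torque": the same for the moment, N m; "width": finger opening in m; "finger_force": force on a finger pad.
Only numpy, scipy, OpenCV 4.12 (cv2) and the standard library are available. Lean on these libraries where they do the work, as an engineer would, in place of code of your own. Each camera call takes 0.05 s, during which the arm holds its last target. There are 200 camera calls.

## Working session

There is one attempt and no reset: what is moved stays moved. The work goes in short steps, Python scripts to look and compute and a tool call to move; the robot and the scene stay as the last step left them, time stands still between calls to the robot, and variables do not carry over. Pictures are saved under pics/ and viewed, at most 12 in all, crops included, and the job is handed in when it is done.

Besides the shell and the picture viewer there is one more tool, called after ">>>" by a JSON object that holds its "fn" and its "kwargs", one argument or row to a line. servo_tool: Moves the arm, as the interface text tells. Its arguments: {"type":"object","properties":{"series":{"type":"array"},"grip":{"type":"number"},"grip_force":{"type":"number"}},"required":["series"]}

```bash
ls; mkdir -p pics
cat > h.py <<'E'
import numpy as np, cv2
from bench import ctrl, vision, look_for, masks_of
from scipy.spatial.transform import Rotation as R
def cam(n): return vision.read_camera(n)
def pts(p, mask=None):
    d=p["depth"]; m=(d>0) if mask is None else (mask&(d>0))
    v,u=np.nonzero(m); z=d[v,u].astype(float)
    n=cv2.undistortPoints(np.c_[u,v].astype(np.float64)[:,None],p["K"],np.array(p["D"]))[:,0]
    c=np.c_[n*z[:,None],z]; M=cv2.Rodrigues(np.array(p["rvec"],float))[0]
    return (c-np.array(p["tvec"]).ravel())@M, np.c_[u,v]
def proj(p,X): return cv2.projectPoints(np.array(X,float).reshape(-1,3),np.array(p["rvec"],float),np.array(p["tvec"],float),p["K"],np.array(p["D"]))[0][:,0]
def save(n,img): cv2.imwrite("pics/"+n+".png",img)
def st():
    s=ctrl.read_state(); print("t",round(s["time_s"],2),"p",np.round(s["position"],4),"r",np.round(s["tcp_rot"],3),"F",np.round(s["force"],1),"w",round(s["width"],4),"ff",np.round(s["finger_force"],1),"j",np.round(s["joint_pos"],2)); return s
E
python3 - <<'E'
from h import *
s=st()
print(R.from_rotvec(s["tcp_rot"]).as_matrix().round(3), ctrl.nose_length)
a=cam("scene");b=cam("top")
save("scene",a["img"]);save("top",b["img"])
for p,n in((a,"scene"),(b,"top")):
  for t in ["carrier","carrier_handle","tray","tray_empty","bottle_1","rail","vial_saline","tape_roll","screw_tin","bench_timer","gauze_pack","agent_bottle"]:
    r=masks_of(t,p)
    for o in r[:6]:
      P,_=pts(p,o["mask"])
      print(n,t,round(o["score"],2),np.round(o["extent"]).astype(int),len(P), (np.median(P,0).round(3),P.min(0).round(3),P.max(0).round(3)) if len(P) else "")
E
```

```text
pics
t 0.0 p [ 0.2554 -0.5144  0.2494] r [-3.057 -0.717  0.   ] F [ 0.5 -0.5 -0.1] w 0.0852 ff 0.0 j [-1.18  0.31  1.51  0.    1.33 -0.07]
[[ 0.896  0.445 -0.001]
 [ 0.445 -0.896  0.002]
 [ 0.    -0.002 -1.   ]] 0.019
scene carrier 0.71 [285 184 360 253] 1564 (array([ 0.464, -0.154,  0.03 ]), array([ 0.425, -0.46 , -0.003]), array([ 0.635, -0.081,  0.135]))
scene carrier 0.49 [139 147 294 265] 2368 (array([0.634, 0.086, 0.112]), array([ 0.577, -0.522, -0.002]), array([1.001, 0.278, 0.21 ]))
scene carrier_handle 0.59 [228 225 259 246] 426 (array([ 0.598, -0.   ,  0.016]), array([ 0.573, -0.054, -0.003]), array([0.662, 0.028, 0.022]))
scene carrier_handle 0.55 [286 185 359 255] 1311 (array([ 0.463, -0.147,  0.032]), array([ 0.425, -0.389, -0.002]), array([ 0.592, -0.081,  0.135]))
scene tray 0.94 [223 256 277 300] 1038 (array([0.442, 0.102, 0.02 ]), array([ 0.42 , -0.01 , -0.002]), array([0.513, 0.151, 0.05 ]))
scene tray 0.29 [139 146 296 268] 2302 (array([0.634, 0.095, 0.115]), array([ 0.577, -0.226, -0.001]), array([0.835, 0.278, 0.21 ]))
scene tray_empty 0.78 [140 277 204 337] 1584
[... 4405 characters left out ...]
 0.115]))
top bench_timer 0.66 [248 175 273 196] 449 (array([ 0.607, -0.003,  0.017]), array([ 0.575, -0.034,  0.012]), array([0.639, 0.028, 0.023]))
top bench_timer 0.55 [147 143 347 188] 1571 (array([0.634, 0.051, 0.137]), array([ 0.581, -0.237, -0.002]), array([0.725, 0.276, 0.214]))
top gauze_pack 0.67 [213 176 231 193] 309 (array([0.606, 0.103, 0.015]), array([0.582, 0.078, 0.002]), array([0.636, 0.126, 0.021]))
top gauze_pack 0.44 [135 223 184 243] 925 (array([0.482, 0.279, 0.01 ]), array([ 0.448,  0.208, -0.003]), array([0.512, 0.343, 0.041]))
top agent_bottle 0.55 [385 167 407 189] 373 (array([ 0.602, -0.373,  0.064]), array([ 0.586, -0.427, -0.003]), array([ 0.629, -0.359,  0.134]))
```

Run:
```python
import cv2
a=cv2.imread("pics/top.png")[130:260,120:420];a=cv2.resize(a,None,fx=2.6,fy=2.6,interpolation=cv2.INTER_CUBIC)
cv2.imwrite("pics/topc.png",a)
a=cv2.imread("pics/scene.png")[130:350,120:380];a=cv2.resize(a,None,fx=2.7,fy=2.7,interpolation=cv2.INTER_CUBIC)
cv2.imwrite("pics/scenec.png",a)
```

```text
(no output)
```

View pics/topc.png

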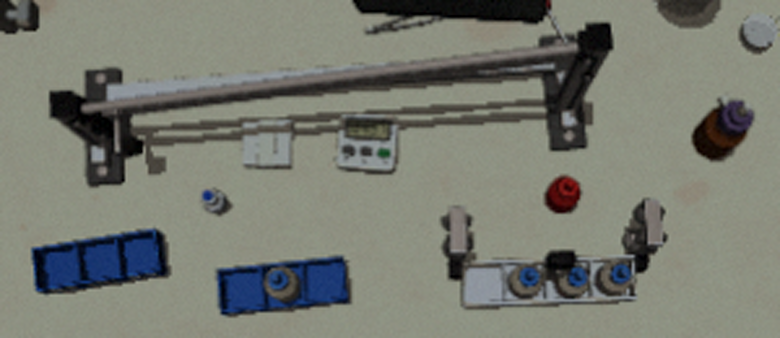

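View pics/scenec.png

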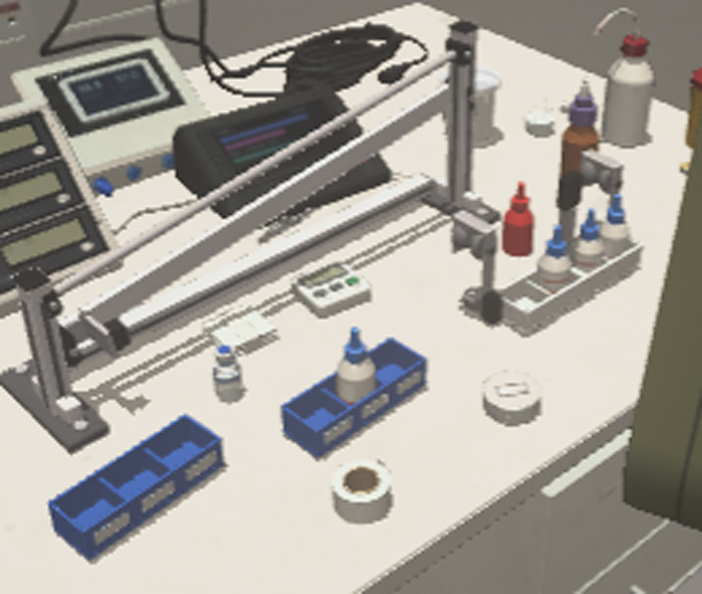

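Lone-bottle candidates in the top image are (228,238) in the blue tray, (322,239), (339,238) and (354,238) already in the carrier, and the red look-alike at (336,205). I choose (228,238), the white and blue bottle in the blue tray. The carrier's empty compartment is at its left (+y) end, around (305,239).

```bash
cat >> h.py <<'E'
def Rt(yaw=0,tilt=0):
    # tool y along thing's x, tool z down; tilt about thing's x (slope)
    B=np.array([[0,1,0],[1,0,0],[0,0,-1.]])
    return R.from_euler("z",yaw)*R.from_euler("x",tilt)*R.from_matrix(B)
def rel(p,yaw=0,tilt=0,p0=None,R0=None):
    s=ctrl.read_state(); p0=np.array(s["position"]) if p0 is None else np.array(p0); R0=R.from_rotvec(s["tcp_rot"]) if R0 is None else R0
    d=R0.inv().apply(np.array(p)-p0); w=(R0.inv()*Rt(yaw,tilt)).as_rotvec()/np.deg2rad(6)
    print("rel",p,"->",d.round(4),"w",w.round(3))
E
python3 - <<'E'
from h import *
rel([.47,-.19,.36],0)
E
```

```text
rel [0.47, -0.19, 0.36] -> [ 0.3365 -0.1959 -0.1097] w [  0.   -0.  -10.6]
```

>>> {"fn": "servo_tool", "kwargs": {
  "series": [
    {"x": 0.1, "y": -0.06, "z": -0.05, "wz": -2},
    {"x": 0.25, "y": -0.15, "z": -0.1, "wz": -5},
    {"x": 0.3365, "y": -0.196, "z": -0.11, "wz": -10.6},
    {"x": 0.3365, "y": -0.196, "z": -0.11, "wz": -10.6},
    {"x": 0.3365, "y": -0.196, "z": -0.11, "wz": -10.6},
    {"x": 0.3365, "y": -0.196, "z": -0.11, "wz": -10.6},
    {"x": 0.3365, "y": -0.196, "z": -0.11, "wz": -10.6},
    {"x": 0.3365, "y": -0.196, "z": -0.11, "wz": -10.6},
    {"x": 0.3365, "y": -0.196, "z": -0.11, "wz": -10.6}
  ],
  "grip": 1
}}

```text
$.series[0]: bad value
```

Run:
```python
from h import *
s=st()
a=cam("wrist"); save("w1",a["img"]); np.savez("w1",**{k:a[k] for k in("img","depth","K","D","rvec","tvec")})
for t in ["carrier","carrier_handle","bottle_1"]:
    for o in masks_of(t,a)[:6]:
      P,_=pts(a,o["mask"])
      print(t,round(o["score"],2),np.round(o["extent"]).astype(int),len(P), (np.median(P,0).round(3),P.min(0).round(3),P.max(0).round(3)) if len(P) else "")
M=cv2.Rodrigues(np.array(a["rvec"],float))[0]; C=-M.T@np.array(a["tvec"]).ravel()
print("camC",C, "in tool",R.from_rotvec(s["tcp_rot"]).inv().apply(C-s["position"]))
```

```text
t 1.3 p [ 0.2557 -0.5151  0.2503] r [-3.059 -0.717 -0.   ] F [-0.2  0.4 -0.2] w 0.0853 ff 0.0 j [-1.18  0.31  1.51  0.    1.33 -0.07]
camC [ 0.33080389 -0.47830905  0.37373412] in tool [ 0.08364421  0.0004931  -0.12343687]
```

View pics/w1.png

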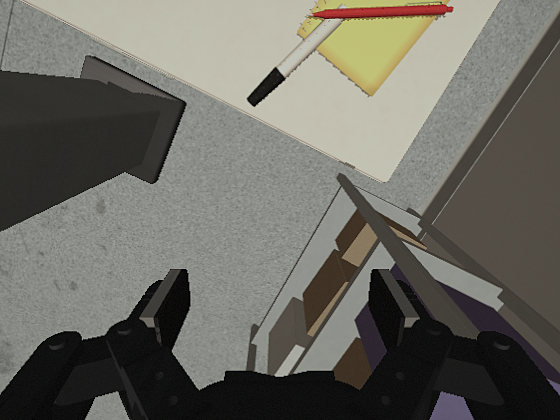

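The move was refused because each row needs every key, so the picture only shows the bench edge and floor from the start pose.

>>> {"fn": "servo_tool", "kwargs": {
  "series": [
    {"x": 0.06, "y": -0.03, "z": -0.03, "wx": 0, "wy": 0, "wz": -1.8},
    {"x": 0.12, "y": -0.06, "z": -0.06, "wx": 0, "wy": 0, "wz": -3.5},
    {"x": 0.3365, "y": -0.196, "z": -0.11, "wx": 0, "wy": 0, "wz": -10.6},
    {"x": 0.3365, "y": -0.196, "z": -0.11, "wx": 0, "wy": 0, "wz": -10.6},
    {"x": 0.3365, "y": -0.196, "z": -0.11, "wx": 0, "wy": 0, "wz": -10.6},
    {"x": 0.3365, "y": -0.196, "z": -0.11, "wx": 0, "wy": 0, "wz": -10.6},
    {"x": 0.3365, "y": -0.196, "z": -0.11, "wx": 0, "wy": 0, "wz": -10.6},
    {"x": 0.3365, "y": -0.196, "z": -0.11, "wx": 0, "wy": 0, "wz": -10.6},
    {"x": 0.3365, "y": -0.196, "z": -0.11, "wx": 0, "wy": 0, "wz": -10.6}
  ],
  "grip": 1
}}

```text
time_s: 2.62
position: [0.4695, -0.1901, 0.3601]
tcp_rot: [-2.221, -2.222, 0.001]
force: [-0.4, -0.5, -0.5]
width: 0.0853
finger_force: 0.0
```

Run:
```python
from h import *
s=st()
a=cam("wrist"); save("w2",a["img"]); np.savez("w2",**{k:a[k] for k in("img","depth","K","D","rvec","tvec")})
for t in ["carrier","carrier_handle","bottle_1"]:
    for o in masks_of(t,a)[:6]:
      P,_=pts(a,o["mask"])
      print(t,round(o["score"],2),np.round(o["extent"]).astype(int),len(P), (np.median(P,0).round(3),P.min(0).round(3),P.max(0).round(3)) if len(P) else "")
```

```text
t 2.62 p [ 0.4695 -0.1901  0.3601] r [-2.221e+00 -2.222e+00  1.000e-03] F [-0.4 -0.5 -0.5] w 0.0853 ff 0.0 j [-0.47  0.14  1.45 -0.    1.55 -0.47]
carrier 0.91 [249  75 325 249] 4518 (array([ 0.472, -0.169,  0.032]), array([ 0.427, -0.336, -0.002]), array([ 0.527, -0.082,  0.135]))
carrier 0.58 [259 191 280 222] 538 (array([ 0.456, -0.253,  0.053]), array([ 0.436, -0.282,  0.006]), array([ 0.471, -0.244,  0.092]))
carrier_handle 0.74 [250  74 322 250] 4757 (array([ 0.472, -0.174,  0.032]), array([ 0.427, -0.336, -0.002]), array([ 0.54 , -0.075,  0.135]))
bottle_1 0.92 [317 158 346 186] 554 (array([ 0.541, -0.206,  0.046]), array([ 0.529, -0.23 , -0.001]), array([ 0.571, -0.195,  0.084]))
bottle_1 0.75 [257 166 270 189] 284 (array([ 0.446, -0.212,  0.055]), array([ 0.434, -0.238,  0.005]), array([ 0.458, -0.196,  0.132]))
bottle_1 0.69 [259 133 279 157] 471 (array([ 0.455, -0.164,  0.056]), array([ 0.439, -0.185,  0.022]), array([ 0.469, -0.152,  0.092]))
bottle_1 0.61 [257 193 280 222] 605 (array([ 0.456, -0.254,  0.051]), array([ 0.436, -0.301, -0.001]), array([ 0.474, -0.244,  0.092]))
```

View pics/w2.png

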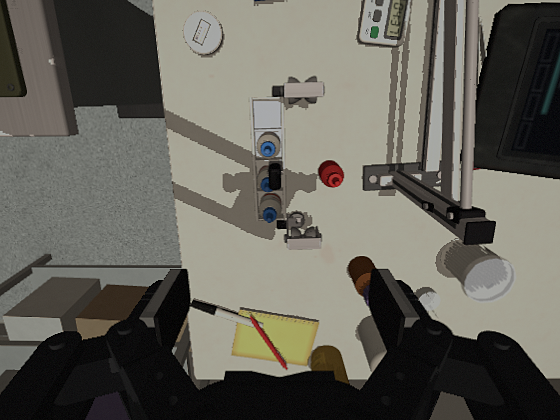

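The view shows the carrier at columns 253–285, rows 97–222, its empty cell at (267,112), its handle at (275,176) and the red decoy at (331,173).

```bash
cat > an.py <<'E'
from h import *
import sys
def rect(P):
    r=cv2.minAreaRect((P[:,:2]*1000).astype(np.float32)); return np.round(r[0],1),np.round(r[1],1),round(r[2],2),len(P)
E
python3 - <<'E'
from an import *
ps=[("w2",dict(np.load("w2.npz"))),("top",cam("top")),("scene",cam("scene"))]
for n,p in ps:
    P,_=pts(p)
    def box(x0,x1,y0,y1,z0,z1): return P[(P[:,0]>x0)&(P[:,0]<x1)&(P[:,1]>y0)&(P[:,1]<y1)&(P[:,2]>z0)&(P[:,2]<z1)]
    print(n)
    print(" rim",rect(box(.41,.50,-.31,-.06,.024,.034)))
    for nm,b in dict(handle=(.43,.49,-.21,-.16,.118,.14),hookL=(.47,.55,-.12,-.06,.097,.11),hookR=(.47,.55,-.32,-.25,.097,.11)).items():
        Q=box(*b)
        if len(Q)>5: print(" ",nm,rect(Q),Q.mean(0).round(4),np.percentile(Q[:,2],[50,95]).round(4))
    for nm,c in dict(tray=(.38,.52,.0,.16),empty=(.42,.55,.19,.36)).items():
        Q=box(*c,.029,.037)
        if len(Q)>5: print(" ",nm,rect(Q),Q.mean(0).round(4))
    # floor check
    Q=box(.40,.44,-.05,.0,-.02,.02)
    if len(Q): print(" bench z",np.median(Q[:,2]).round(4))
    # bar: line fit
    Q=box(.55,.70,-.21,.25,.08,.24)
    # top ridge per y bin
    L=[]
    for y in np.arange(-.2,.25,.02):
        q=Q[(abs(Q[:,1]-y)<.01)]
        if len(q)<5: continue
        zt=np.percentile(q[:,2],95); q=q[q[:,2]>zt-.004]; L.append([y,np.median(q[:,0]),zt])
    L=np.array(L)
    if len(L)>4:
        fx=np.polyfit(L[:,1-1],L[:,1],1); fz=np.polyfit(L[:,0],L[:,2],1); print(" bar x=",fx.round(4)," ztop=",fz.round(4),"res",(L[:,1]-np.polyval(fx,L[:,0])).std().round(4),(L[:,2]-np.polyval(fz,L[:,0])).std().round(4))
E
```

```text
w2
 rim (array([ 453.7, -196.1]), array([ 65.9, 208.2]), 7.66, 1327)
  handle (array([ 463.6, -193.1]), array([25.2, 14. ]), 89.98, 295) [ 0.4638 -0.1922  0.1319] [0.133  0.1347]
  hookL (array([496.1, -96.5]), array([44.1, 18.5]), 2.27, 599) [ 0.4963 -0.0968  0.1036] [0.1037 0.105 ]
  hookR (array([ 502. , -288.3]), array([44.1, 18.3]), 0.69, 401) [ 0.5015 -0.2879  0.1033] [0.1035 0.1048]
 bench z 0.0
 bar x= [-0.0473  0.6367]  ztop= [-0.327   0.1485] res 0.0028 0.0159
top
 rim (array([ 452.8, -192. ]), array([205.9,  54.3]), 87.9, 155)
  handle (array([ 463.5, -195.7]), array([17. , 14.3]), 89.9, 41) [ 0.4622 -0.1967  0.132 ] [0.1334 0.1365]
  hookL (array([497.4, -95.5]), array([15.3, 44.2]), 89.34, 112) [ 0.4976 -0.096   0.1043] [0.104  0.1075]
  hookR (array([ 484.1, -290.5]), array([ 8.8, 11.1]), 8.88, 18) [ 0.4837 -0.2906  0.1038] [0.1039 0.1069]
  tray (array([452.5,  82.8]), array([ 47.4, 129.5]), 6.11, 164) [0.4518 0.0833 0.0334]
  empty (array([480.6, 277.1]), array([ 47.7, 134. ]), 8.59, 174) [0.4797 0.2765 0.0331]
 bench z 0.0004
 bar x= [-0.0691  0.6344]  ztop= [-0.164   0.1725] res 0.0009 0.0016
scene
 rim (array([ 460. , -188.4]), array([201.5,  70.8]), 89.62, 354)
  handle (array([ 460. , -192.5]), array([25.3, 14.9]), 83.57, 64) [ 0.4588 -0.1895  0.1281] [0.1286 0.1344]
  hookL (array([494.1, -96.8]), array([46.1, 16.5]), 3.74, 78) [ 0.4927 -0.0958  0.1027] [0.1033 0.1054]
  hookR (array([ 499.7, -289. ]), array([18.6, 44.5]), 89.35, 63) [ 0.4972 -0.2873  0.1026] [0.1033 0.1054]
  tray (array([449.6,  83.6]), array([ 48.7, 133.3]), 5.52, 276) [0.4456 0.0907 0.0324]
  empty (array([478.7, 278.2]), array([ 48.8, 132.5]), 8.21, 362) [0.4781 0.2807 0.0323]
 bench z -0.0001
 bar x= [-0.0662  0.6312]  ztop= [-0.1622  0.1702] res 0.0008 0.0021
```

>>> {"fn": "servo_tool", "kwargs": {
  "series": [
    {"x": 0.36, "y": 0.0, "z": 0, "wx": 0, "wy": 0, "wz": 0},
    {"x": 0.36, "y": 0.0, "z": 0, "wx": 0, "wy": 0, "wz": 0},
    {"x": 0.36, "y": 0.0, "z": 0, "wx": 0, "wy": 0, "wz": 0},
    {"x": 0.36, "y": 0.0, "z": 0, "wx": 0, "wy": 0, "wz": 0},
    {"x": 0.36, "y": 0.0, "z": 0, "wx": 0, "wy": 0, "wz": 0},
    {"x": 0.36, "y": 0.0, "z": 0, "wx": 0, "wy": 0, "wz": 0},
    {"x": 0.36, "y": 0.0, "z": 0, "wx": 0, "wy": 0, "wz": 0},
    {"x": 0.36, "y": 0.0, "z": 0, "wx": 0, "wy": 0, "wz": 0}
  ]
}}

```text
time_s: 3.92
position: [0.4699, 0.1695, 0.3601]
tcp_rot: [2.221, 2.221, -0.002]
force: [-0.4, -0.8, 0.2]
width: 0.0854
finger_force: 0.0
```

Run:
```python
from an import *
st()
p=cam("wrist"); save("w3",p["img"]); np.savez("w3",**{k:p[k] for k in("img","depth","K","D","rvec","tvec")})
P,_=pts(p)
def box(x0,x1,y0,y1,z0,z1): return P[(P[:,0]>x0)&(P[:,0]<x1)&(P[:,1]>y0)&(P[:,1]<y1)&(P[:,2]>z0)&(P[:,2]<z1)]
for nm,c in dict(tray=(.38,.52,.0,.16),empty=(.42,.55,.19,.36)).items():
    print(nm,rect(box(*c,.031,.037)),rect(box(*c,.027,.037)))
for o in masks_of("bottle_1",p)[:4]:
    Q,_=pts(p,o["mask"]); T=Q[Q[:,2]>.085]
    print(round(o["score"],2),np.round(o["extent"]),Q[:,2].max().round(3),T.mean(0).round(4) if len(T) else "", rect(Q[(Q[:,2]>.054)&(Q[:,2]<.063)]) if len(Q)>20 else "")
Q=box(.55,.70,-.21,.25,.10,.24);L=[]
for y in np.arange(-.2,.25,.02):
    q=Q[(abs(Q[:,1]-y)<.01)]
    if len(q)<5: continue
    zt=np.percentile(q[:,2],97); q=q[q[:,2]>zt-.004]; L.append([y,np.median(q[:,0]),zt,len(q)])
print(np.round(L,4))
```

```text
t 3.92 p [0.4699 0.1695 0.3601] r [ 2.221e+00  2.221e+00 -2.000e-03] F [-0.4 -0.8  0.2] w 0.0854 ff 0.0 j [ 0.26  0.13  1.47 -0.    1.54  0.26]
tray (array([452. ,  83.4]), array([ 46.1, 132.5]), 5.42, 469) (array([452.2,  83.4]), array([ 46.6, 132.5]), 5.42, 590)
empty (array([480.3, 277.5]), array([ 46. , 131.6]), 8.45, 634) (array([480.1, 277.5]), array([ 46.6, 131.7]), 8.24, 733)
0.86 [256. 201. 281. 236.] 0.091 [0.4529 0.0835 0.0887] (array([453.1,  86.2]), array([19.1, 25. ]), 86.96, 86)
0.79 [263. 340. 278. 369.] 0.09 [ 0.4551 -0.1664  0.0875] (array([ 454.1, -163.3]), array([15.7, 20.7]), 89.16, 76)
0.59 [310. 348. 332. 369.] 0.414 [0.4827 0.1795 0.4137] (array([0., 0.]), array([0., 0.]), 0.0, 0)
0.29 [259.  20. 311. 131.] 0.036  (array([0., 0.]), array([0., 0.]), 0.0, 0)
[[2.000e-02 6.367e-01 1.643e-01 8.000e+00]
 [4.000e-02 6.319e-01 1.647e-01 9.700e+01]
 [6.000e-02 6.302e-01 1.615e-01 1.140e+02]
 [8.000e-02 6.287e-01 1.585e-01 1.120e+02]
 [1.000e-01 6.274e-01 1.551e-01 1.270e+02]
 [1.200e-01 6.266e-01 1.519e-01 1.290e+02]
 [1.400e-01 6.248e-01 1.490e-01 1.240e+02]
 [1.600e-01 6.236e-01 1.455e-01 1.300e+02]
 [1.800e-01 6.226e-01 1.427e-01 1.330e+02]
 [2.000e-01 6.210e-01 1.392e-01 1.460e+02]
 [2.200e-01 6.199e-01 1.359e-01 1.480e+02]
 [2.400e-01 6.187e-01 1.332e-01 1.330e+02]]
```

View pics/w3.png

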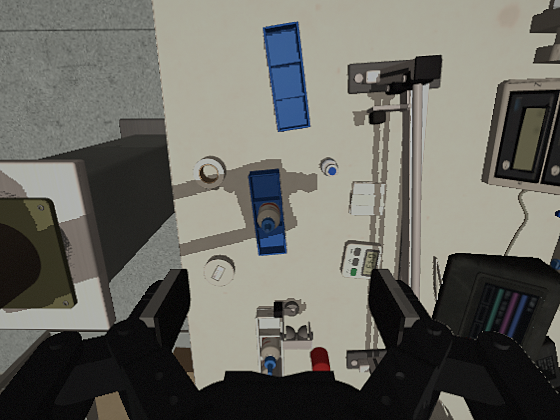

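The lone white and blue bottle is at (267,219) in the tray and clearly not red. The empty tray is at (287,76), and the rail bar runs along column 415.

>>> {"fn": "servo_tool", "kwargs": {
  "series": [
    {"x": -0.086, "y": -0.0172, "z": 0.15, "wx": 0, "wy": 0, "wz": -0.9},
    {"x": -0.086, "y": -0.0172, "z": 0.15, "wx": 0, "wy": 0, "wz": -0.9},
    {"x": -0.086, "y": -0.0172, "z": 0.2, "wx": 0, "wy": 0, "wz": -0.9},
    {"x": -0.086, "y": -0.0172, "z": 0.25, "wx": 0, "wy": 0, "wz": -0.9},
    {"x": -0.086, "y": -0.0172, "z": 0.28, "wx": 0, "wy": 0, "wz": -0.9},
    {"x": -0.086, "y": -0.0172, "z": 0.3, "wx": 0, "wy": 0, "wz": -0.9},
    {"x": -0.086, "y": -0.0172, "z": 0.3055, "wx": 0, "wy": 0, "wz": -0.9},
    {"x": -0.086, "y": -0.0172, "z": 0.3055, "wx": 0, "wy": 0, "wz": -0.9},
    {"x": -0.086, "y": -0.0172, "z": 0.3055, "wx": 0, "wy": 0, "wz": -0.9}
  ]
}}

```text
time_s: 5.15
position: [0.4539, 0.0839, 0.056]
tcp_rot: [2.114, 2.322, 0.003]
force: [0.8, -0.3, 0.4]
width: 0.0854
finger_force: 0.0
```

>>> {"fn": "servo_tool", "kwargs": {
  "series": [
    {"x": 0, "y": 0, "z": 0, "wx": 0, "wy": 0, "wz": 0},
    {"x": 0, "y": 0, "z": 0, "wx": 0, "wy": 0, "wz": 0},
    {"x": 0, "y": 0, "z": 0, "wx": 0, "wy": 0, "wz": 0},
    {"x": 0, "y": 0, "z": 0, "wx": 0, "wy": 0, "wz": 0},
    {"x": 0, "y": 0, "z": 0, "wx": 0, "wy": 0, "wz": 0},
    {"x": 0, "y": 0, "z": 0, "wx": 0, "wy": 0, "wz": 0},
    {"x": 0, "y": 0, "z": 0, "wx": 0, "wy": 0, "wz": 0},
    {"x": 0, "y": 0, "z": 0, "wx": 0, "wy": 0, "wz": 0}
  ],
  "grip": -1,
  "grip_force": 25
}}

```text
time_s: 6.15
position: [0.4529, 0.0843, 0.0553]
tcp_rot: [2.114, 2.323, 0.001]
force: [-0.5, 0.9, 5.1]
width: 0.0318
finger_force: 24.4
```

>>> {"fn": "servo_tool", "kwargs": {
  "series": [
    {"x": 0, "y": 0, "z": -0.01, "wx": 0, "wy": 0, "wz": 0},
    {"x": 0, "y": 0, "z": -0.03, "wx": 0, "wy": 0, "wz": 0},
    {"x": 0, "y": 0, "z": -0.07, "wx": 0, "wy": 0, "wz": 0},
    {"x": 0, "y": 0, "z": -0.12, "wx": 0, "wy": 0, "wz": 0},
    {"x": 0, "y": 0, "z": -0.15, "wx": 0, "wy": 0, "wz": 0},
    {"x": 0, "y": 0, "z": -0.15, "wx": 0, "wy": 0, "wz": 0}
  ]
}}

```text
time_s: 6.9
position: [0.4545, 0.0843, 0.2076]
tcp_rot: [2.111, 2.321, 0.007]
force: [-0.2, -0.6, 0.4]
width: 0.032
finger_force: 25.0
```

Run:
```python
from an import *
s=st()
p=cam("wrist"); save("w4",p["img"])
P,_=pts(p); Rm=R.from_rotvec(s["tcp_rot"]); T=Rm.inv().apply(P-s["position"])
for o in masks_of("bottle_1",p)[:3]:
    Q,_=pts(p,o["mask"]); q=Rm.inv().apply(Q-s["position"]); print(o["score"],np.round(o["extent"]),q.min(0).round(3),q.max(0).round(3))
for b in (-.033,-.025,-.015,-.008,0,.01):
    m=(abs(T[:,2]-b)<.003)&(abs(T[:,0])<.03)&(abs(T[:,1])<.02); print(b,m.sum(),T[m].min(0).round(4) if m.any() else "",T[m].max(0).round(4) if m.any() else "")
q=cam("scene"); save("s4",np.hstack([cv2.resize(p["img"][150:330,170:400],(368,288)),cv2.resize(q["img"][150:330,170:400],(368,288))]))
rel([.4514,-.1266,.2],.031)
```

```text
t 6.9 p [0.4545 0.0843 0.2076] r [2.111 2.321 0.007] F [-0.2 -0.6  0.4] w 0.032 ff 25.0 j [ 0.09  0.19  1.8  -0.    1.15 -0.  ]
0.63 [253. 368. 271. 372.] [-0.244 -0.03   0.177] [-0.234 -0.01   0.188]
-0.033 649 [-0.0055 -0.02   -0.036 ] [ 0.0124  0.02   -0.03  ]
-0.025 528 [-0.0076 -0.02   -0.028 ] [ 0.0126  0.02   -0.022 ]
-0.015 1462 [-0.0121 -0.02   -0.018 ] [ 0.0115  0.0199 -0.012 ]
-0.008 657 [-0.0117 -0.0199 -0.011 ] [ 0.0112  0.02   -0.005 ]
0 1229 [-0.0115 -0.0199 -0.003 ] [0.0121 0.0199 0.003 ]
0.01 685 [-0.0114 -0.0199  0.007 ] [0.0152 0.0199 0.013 ]
rel [0.4514, -0.1266, 0.2] -> [-0.2097 -0.0201  0.004 ] w [-0.019  0.001  0.604]
```

View pics/s4.png

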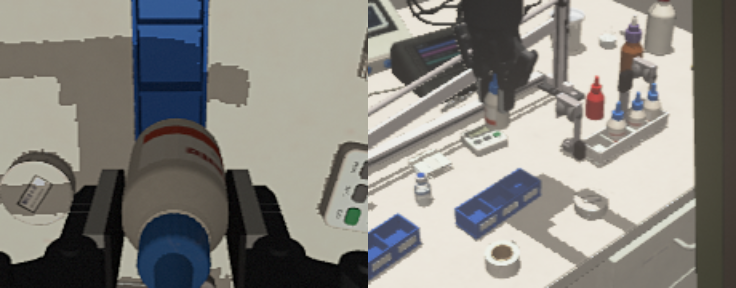

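Run:
```python
from an import *
s=st()
p=cam("wrist")
P,_=pts(p); Rm=R.from_rotvec(s["tcp_rot"]); T=Rm.inv().apply(P-s["position"])
for b in np.arange(-.05,.06,.005):
    m=(abs(T[:,2]-b)<.0025)&(abs(T[:,0])<.04)&(abs(T[:,1])<.006); print(b.round(3),m.sum(),T[m,0].min().round(4) if m.any() else "",T[m,0].max().round(4) if m.any() else "")
for b in (.005,.015,.025,.035):
    m=(abs(T[:,2]-b)<.003)&(abs(T[:,0])<.04)&(abs(T[:,1])<.03)
    A=T[m]; A=A[A[:,0]>.0] 
    if len(A)>10: print("edge",b,A[:,1].min(),A[:,1].max(),len(A))
m=(T[:,2]<-.02)&(T[:,2]>-.06)&(abs(T[:,0])<.03)&(abs(T[:,1])<.012);print("top",T[m,2].min())
```

```text
t 7.05 p [0.4516 0.084  0.2039] r [-2.113e+00 -2.323e+00  2.000e-03] F [-0.4 -0.2 -0.8] w 0.0314 ff 25.0 j [ 0.09  0.19  1.8  -0.    1.15 -0.  ]
-0.05 0  
-0.045 0  
-0.04 0  
-0.035 283 -0.0058 0.0024
-0.03 216 -0.0024 0.0028
-0.025 223 -0.0025 0.0031
-0.02 230 -0.0024 0.0035
-0.015 639 -0.0098 0.0083
-0.01 180 0.0043 0.0081
-0.005 224 0.0046 0.0088
-0.0 309 0.006 0.0123
0.005 285 0.0086 0.0145
0.01 155 0.0123 0.0149
0.015 128 0.0131 0.0153
0.02 105 0.0134 0.0153
0.025 92 0.013 0.0154
0.03 84 0.0134 0.0154
0.035 80 0.0133 0.0151
0.04 65 0.0133 0.015
0.045 60 0.0132 0.0149
0.05 0  
0.055 0  
edge 0.005 -0.029169439352465045 0.02944754891152251 1306
edge 0.015 -0.025088466069443788 0.027367000847857096 465
edge 0.025 -0.016122847785728856 0.016023485464084955 277
edge 0.035 -0.016263910399000162 0.016393175144959547 236
top -0.05999894988654867
```

>>> {"fn": "servo_tool", "kwargs": {
  "series": [
    {"x": -0.05, "y": -0.005, "z": 0, "wx": 0, "wy": 0, "wz": 0.2},
    {"x": -0.1, "y": -0.01, "z": 0, "wx": 0, "wy": 0, "wz": 0.4},
    {"x": -0.15, "y": -0.015, "z": 0, "wx": 0, "wy": 0, "wz": 0.6},
    {"x": -0.19, "y": -0.019, "z": 0, "wx": 0, "wy": 0, "wz": 0.6},
    {"x": -0.2074, "y": -0.0209, "z": 0, "wx": 0, "wy": 0, "wz": 0.6},
    {"x": -0.2074, "y": -0.0209, "z": 0.04, "wx": 0, "wy": 0, "wz": 0.6},
    {"x": -0.2074, "y": -0.0209, "z": 0.08, "wx": 0, "wy": 0, "wz": 0.6},
    {"x": -0.2074, "y": -0.0209, "z": 0.1, "wx": 0, "wy": 0, "wz": 0.6},
    {"x": -0.2074, "y": -0.0209, "z": 0.1, "wx": 0, "wy": 0, "wz": 0.6}
  ]
}}

```text
time_s: 8.22
position: [0.4494, -0.123, 0.1026]
tcp_rot: [-2.182, -2.252, 0.004]
force: [-0.2, -0.0, -0.2]
width: 0.0314
finger_force: 25.0
```

Run:
```python
from an import *
s=st()
p=cam("wrist"); save("w5",p["img"])
P,_=pts(p)
def box(x0,x1,y0,y1,z0,z1): return P[(P[:,0]>x0)&(P[:,0]<x1)&(P[:,1]>y0)&(P[:,1]<y1)&(P[:,2]>z0)&(P[:,2]<z1)]
Q=box(.42,.48,-.16,-.07,.026,.034)
print(Q.min(0),Q.max(0),len(Q))
Q2=box(.42,.48,-.16,-.07,.003,.012); print("floor",Q2.min(0),Q2.max(0),len(Q2))
```

```text
t 8.22 p [ 0.4494 -0.123   0.1026] r [-2.182 -2.252  0.004] F [-0.2 -0.  -0.2] w 0.0314 ff 25.0 j [-0.36  0.33  1.92  0.    0.89 -0.39]
[ 0.42821899 -0.14251525  0.0260141 ] [ 0.4768623  -0.08958335  0.03399978] 1339
floor [ 0.42887116 -0.14687664  0.0043768 ] [ 0.47994721 -0.08961944  0.01194397] 1376
```

View pics/w5.png

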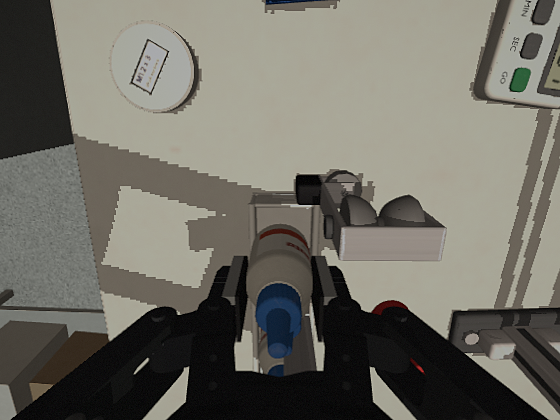

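The held bottle is over the empty cell (cell walls at columns 252–315, bottle axis near column 280), clear of the hook at (390,240).

>>> {"fn": "servo_tool", "kwargs": {
  "series": [
    {"x": 0, "y": 0, "z": 0.015, "wx": 0, "wy": 0, "wz": 0},
    {"x": 0, "y": 0, "z": 0.03, "wx": 0, "wy": 0, "wz": 0},
    {"x": 0, "y": 0, "z": 0.04, "wx": 0, "wy": 0, "wz": 0},
    {"x": 0, "y": 0, "z": 0.045, "wx": 0, "wy": 0, "wz": 0},
    {"x": 0, "y": 0, "z": 0.048, "wx": 0, "wy": 0, "wz": 0},
    {"x": 0, "y": 0, "z": 0.048, "wx": 0, "wy": 0, "wz": 0},
    {"x": 0, "y": 0, "z": 0.048, "wx": 0, "wy": 0, "wz": 0}
  ]
}}

```text
time_s: 9.15
position: [0.4517, -0.1245, 0.0571]
tcp_rot: [2.186, 2.256, 0.0]
force: [0.4, -3.2, 0.4]
width: 0.0309
finger_force: 25.1
```

Run:
```python
from an import *
s=st(); print(s["torque"])
```

```text
t 9.15 p [ 0.4517 -0.1245  0.0571] r [2.186 2.256 0.   ] F [ 0.4 -3.2  0.4] w 0.0309 ff 25.1 j [-0.36  0.41  1.97 -0.    0.76 -0.39]
[-0.37391607  0.02819727 -0.03868673]
```

>>> {"fn": "servo_tool", "kwargs": {
  "series": [
    {"x": 0, "y": 0, "z": 0, "wx": 0, "wy": 0, "wz": 0},
    {"x": 0, "y": 0, "z": 0, "wx": 0, "wy": 0, "wz": 0},
    {"x": 0, "y": 0, "z": 0, "wx": 0, "wy": 0, "wz": 0},
    {"x": 0, "y": 0, "z": 0, "wx": 0, "wy": 0, "wz": 0},
    {"x": 0, "y": 0, "z": -0.02, "wx": 0, "wy": 0, "wz": 0},
    {"x": 0, "y": 0, "z": -0.05, "wx": 0, "wy": 0, "wz": 0},
    {"x": 0, "y": 0, "z": -0.1, "wx": 0, "wy": 0, "wz": 0},
    {"x": 0, "y": 0, "z": -0.15, "wx": 0, "wy": 0, "wz": 0},
    {"x": 0, "y": 0, "z": -0.16, "wx": 0, "wy": 0, "wz": 0},
    {"x": 0, "y": 0, "z": -0.16, "wx": 0, "wy": 0, "wz": 0}
  ],
  "grip": 0.25
}}

```text
time_s: 10.4
position: [0.4515, -0.124, 0.2171]
tcp_rot: [2.185, 2.256, 0.001]
force: [-0.0, -0.6, -0.8]
width: 0.0532
finger_force: 0.0
```

```bash
cat > car.py <<'E'
from an import *
s=st()
p=cam("wrist")
P,_=pts(p)
def box(x0,x1,y0,y1,z0,z1): return P[(P[:,0]>x0)&(P[:,0]<x1)&(P[:,1]>y0)&(P[:,1]<y1)&(P[:,2]>z0)&(P[:,2]<z1)]
for nm,b in dict(handle=(.43,.49,-.22,-.16,.118,.14),hookL=(.47,.55,-.12,-.06,.097,.11),hookR=(.47,.55,-.32,-.25,.097,.11)).items():
    Q=box(*b); print(nm,rect(Q) if len(Q)>5 else "",Q[:,2].max() if len(Q) else "")
for o in masks_of("bottle_1",p)[:6]:
    Q,_=pts(p,o["mask"]); T=Q[(Q[:,2]>.08)&(Q[:,2]<.1)]; print("bottle",round(o["score"],2),np.round(o["extent"]),T.mean(0).round(4) if len(T) else "",Q[:,2].max().round(4) if len(Q) else "")
E
python3 car.py
```

```text
t 10.4 p [ 0.4515 -0.124   0.2171] r [2.185e+00 2.256e+00 1.000e-03] F [-0.  -0.6 -0.8] w 0.0532 ff 0.0 j [-0.36  0.19  1.77  0.    1.18 -0.39]
handle (array([ 465.7, -191.7]), array([14.4, 25.5]), 2.28, 653) 0.1352262811020608
hookL (array([496.7, -94.5]), array([45.5, 17.7]), 0.59, 1244) 0.10558459798032506
hookR (array([ 501. , -286.7]), array([36.6, 17.1]), 1.74, 364) 0.10531391044930466
bottle 0.95 [267. 288. 289. 340.] [ 0.4582 -0.2581  0.0859] 0.0907
bottle 0.93 [340. 238. 382. 291.] [ 0.546  -0.2095  0.0823] 0.2086
bottle 0.92 [263. 165. 298. 213.] [ 0.4516 -0.1245  0.0871] 0.0908
bottle 0.76 [264. 252. 280. 300.] [ 0.4551 -0.2149  0.0868] 0.0909
```

>>> {"fn": "servo_tool", "kwargs": {
  "series": [
    {"x": -0.03, "y": 0.005, "z": 0, "wx": 0, "wy": 0, "wz": 0},
    {"x": -0.0675, "y": 0.011, "z": 0, "wx": 0, "wy": 0, "wz": 0},
    {"x": -0.0675, "y": 0.011, "z": 0.02, "wx": 0, "wy": 0, "wz": 0},
    {"x": -0.0675, "y": 0.011, "z": 0.05, "wx": 0, "wy": 0, "wz": 0},
    {"x": -0.0675, "y": 0.011, "z": 0.08, "wx": 0, "wy": 0, "wz": 0},
    {"x": -0.0675, "y": 0.011, "z": 0.095, "wx": 0, "wy": 0, "wz": 0},
    {"x": -0.0675, "y": 0.011, "z": 0.0995, "wx": 0, "wy": 0, "wz": 0},
    {"x": -0.0675, "y": 0.011, "z": 0.0995, "wx": 0, "wy": 0, "wz": 0},
    {"x": -0.0675, "y": 0.011, "z": 0.0995, "wx": 0, "wy": 0, "wz": 0}
  ]
}}

```text
time_s: 11.62
position: [0.4649, -0.1916, 0.1177]
tcp_rot: [2.186, 2.256, 0.0]
force: [-0.3, -0.1, 1.4]
width: 0.0536
finger_force: 0.0
```

```bash
cat > rail.py <<'E'
from an import *
st()
ps=[("w2",dict(np.load("w2.npz"))),("w3",dict(np.load("w3.npz"))),("top",cam("top")),("scene",cam("scene"))]
for n,p in ps:
    P,_=pts(p)
    def box(x0,x1,y0,y1,z0,z1): return P[(P[:,0]>x0)&(P[:,0]<x1)&(P[:,1]>y0)&(P[:,1]<y1)&(P[:,2]>z0)&(P[:,2]<z1)]
    for nm,b in dict(hi=(.6,.70,-.26,-.18,.19,.25),lo=(.57,.66,.24,.34,.12,.17)).items():
        Q=box(*b)
        if len(Q)<10: continue
        zt=np.percentile(Q[:,2],97); T=Q[Q[:,2]>zt-.006]; print(n,nm,"ztop",zt.round(4),rect(T))
    # bar ransac-ish line: points within 12mm of nominal axis, upper part
    Q=box(.55,.70,-.2,.25,.08,.24); y=Q[:,1]
    k=(abs(Q[:,0]-(.6345-.0665*y))<.009)&(abs(Q[:,2]-(.1665-.16*y))<.010)
    Q=Q[k]
    if len(Q)<30: continue
    from scipy.optimize import least_squares
    f=lambda a:np.hypot(Q[:,0]-a[0]-a[1]*Q[:,1],(Q[:,2]-a[2]-a[3]*Q[:,1])*.987)-.005
    r=least_squares(f,[.6345,-.0665,.1665,-.16],loss="soft_l1",f_scale=.001); print(n,"bar",r.x.round(4),len(Q),"y",Q[:,1].min().round(3),Q[:,1].max().round(3),"res",np.median(abs(r.fun)).round(4))
E
python3 rail.py
```

```text
t 11.62 p [ 0.4649 -0.1916  0.1177] r [2.186 2.256 0.   ] F [-0.3 -0.1  1.4] w 0.0536 ff 0.0 j [-0.47  0.35  1.83  0.    0.96 -0.51]
w2 hi ztop 0.2261 (array([ 649.2, -220.4]), array([26.1, 22.3]), 2.64, 687)
w2 bar [ 0.6352 -0.0655  0.1648 -0.1579] 2526 y -0.2 -0.025 res 0.0005
w3 lo ztop 0.1474 (array([616.8, 282. ]), array([26.7, 22.1]), 4.0, 647)
w3 bar [ 0.6348 -0.0638  0.1646 -0.1589] 1845 y 0.025 0.249 res 0.0004
top hi ztop 0.2281 (array([ 648.4, -220.4]), array([23.3, 23. ]), 88.69, 96)
top lo ztop 0.149 (array([615.2, 280.9]), array([27.2, 23.3]), 4.91, 94)
top bar [ 0.6351 -0.066   0.1657 -0.1578] 741 y -0.199 0.249 res 0.0009
scene hi ztop 0.2264 (array([ 649. , -220.9]), array([28.5, 25.3]), 0.05, 40)
scene lo ztop 0.1475 (array([614.1, 283. ]), array([21.5, 27.6]), 89.45, 88)
scene bar [ 0.6334 -0.0639  0.165  -0.1579] 650 y -0.199 0.25 res 0.0008
```

>>> {"fn": "servo_tool", "kwargs": {
  "series": [
    {"x": 0, "y": 0, "z": 0, "wx": 0, "wy": 0, "wz": 0},
    {"x": 0, "y": 0, "z": 0, "wx": 0, "wy": 0, "wz": 0},
    {"x": 0, "y": 0, "z": 0, "wx": 0, "wy": 0, "wz": 0},
    {"x": 0, "y": 0, "z": 0, "wx": 0, "wy": 0, "wz": 0},
    {"x": 0, "y": 0, "z": 0, "wx": 0, "wy": 0, "wz": 0},
    {"x": 0, "y": 0, "z": 0, "wx": 0, "wy": 0, "wz": 0}
  ],
  "grip": -1,
  "grip_force": 80
}}

```text
time_s: 12.48
position: [0.4654, -0.1916, 0.1178]
tcp_rot: [2.185, 2.255, 0.001]
force: [2.4, 1.9, 4.9]
width: 0.0129
finger_force: 79.0
```

>>> {"fn": "servo_tool", "kwargs": {
  "series": [
    {"x": 0, "y": 0, "z": -0.005, "wx": 0, "wy": 0, "wz": 0},
    {"x": 0, "y": 0, "z": -0.015, "wx": 0, "wy": 0, "wz": 0},
    {"x": 0, "y": 0, "z": -0.03, "wx": 0, "wy": 0, "wz": 0},
    {"x": 0, "y": 0, "z": -0.05, "wx": 0, "wy": 0, "wz": 0},
    {"x": 0, "y": 0, "z": -0.08, "wx": 0, "wy": 0, "wz": 0},
    {"x": 0, "y": 0, "z": -0.11, "wx": 0, "wy": 0, "wz": 0},
    {"x": 0, "y": 0, "z": -0.135, "wx": 0, "wy": 0, "wz": 0},
    {"x": 0, "y": 0, "z": -0.145, "wx": 0, "wy": 0, "wz": 0},
    {"x": 0, "y": 0, "z": -0.145, "wx": 0, "wy": 0, "wz": 0}
  ]
}}

```text
time_s: 13.6
position: [0.4645, -0.1915, 0.2629]
tcp_rot: [2.185, 2.255, 0.0]
force: [0.2, -1.0, -5.5]
width: 0.0131
finger_force: 78.2
```

Run:
```python
from an import *
s=st();print(s["torque"])
R0=Rt(.031)
rel([.50,-.0583,.254],.065,-.157,p0=[.4645,-.192,.262],R0=R0)
```

```text
t 13.6 p [ 0.4645 -0.1915  0.2629] r [2.185 2.255 0.   ] F [ 0.2 -1.  -5.5] w 0.0131 ff 78.2 j [-0.47  0.19  1.63 -0.    1.31 -0.51]
[-0.00183909 -0.07886602 -0.00767271]
rel [0.5, -0.0583, 0.254] -> [0.1325 0.0396 0.008 ] w [-0.025 -1.499 -0.324]
```

>>> {"fn": "servo_tool", "kwargs": {
  "series": [
    {"x": 0.015, "y": 0.005, "z": 0.001, "wx": 0, "wy": -0.15, "wz": -0.03},
    {"x": 0.04, "y": 0.012, "z": 0.002, "wx": -0.01, "wy": -0.4, "wz": -0.1},
    {"x": 0.07, "y": 0.02, "z": 0.004, "wx": -0.01, "wy": -0.8, "wz": -0.16},
    {"x": 0.1, "y": 0.03, "z": 0.006, "wx": -0.02, "wy": -1.15, "wz": -0.25},
    {"x": 0.122, "y": 0.037, "z": 0.008, "wx": -0.02, "wy": -1.38, "wz": -0.3},
    {"x": 0.1325, "y": 0.0396, "z": 0.008, "wx": -0.025, "wy": -1.5, "wz": -0.325},
    {"x": 0.1325, "y": 0.0396, "z": 0.008, "wx": -0.025, "wy": -1.5, "wz": -0.325},
    {"x": 0.1325, "y": 0.0396, "z": 0.008, "wx": -0.025, "wy": -1.5, "wz": -0.325}
  ]
}}

```text
time_s: 14.6
position: [0.4996, -0.0585, 0.2541]
tcp_rot: [2.067, 2.206, -0.164]
force: [0.6, -0.5, -4.9]
width: 0.013
finger_force: 78.3
```

```bash
cat > hook.py <<'E'
from an import *
import sys
p0=np.array(eval(sys.argv[1])); R0=Rt(.065,-.157)
s=st()
B=Rt(.065,-.157)*R.from_matrix([[0,1,0],[1,0,0],[0,0,-1.]]).inv() # carrier->world nominal
for n in ("wrist","top"):
    p=cam(n); 
    if n=="wrist": save("w6",p["img"])
    P,_=pts(p)
    C=B.inv().apply(P-p0)+[.010,0,.117] # nominal carrier frame
    def box(x0,x1,y0,y1,z0,z1): return C[(C[:,0]>x0)&(C[:,0]<x1)&(C[:,1]>y0)&(C[:,1]<y1)&(C[:,2]>z0)&(C[:,2]<z1)]
    for nm,b in dict(hookL=(.015,.08,.08,.115,.097,.111),hookR=(.015,.08,-.115,-.08,.097,.111)).items():
        Q=box(*b)
        if len(Q)>10: print(n,nm,rect(Q),"z",np.median(Q[:,2]).round(4), "x",Q[:,0].min().round(4),Q[:,0].max().round(4))
E
python3 hook.py "[.50,-.0583,.254]"
```

```text
t 14.6 p [ 0.4996 -0.0585  0.2541] r [ 2.067  2.206 -0.164] F [ 0.6 -0.5 -4.9] w 0.013 ff 78.3 j [-0.09  0.2   1.66 -0.16  1.26 -0.11]
wrist hookL (array([44.7, 94.9]), array([45.4, 17.7]), 0.52, 4799) z 0.1031 x 0.022 0.0674
wrist hookR (array([ 67.1, -89.3]), array([2.2, 2.2]), 81.7, 19) z 0.0986 x 0.0658 0.0681
top hookL (array([36.7, 94.9]), array([30.5, 16.9]), 4.34, 92) z 0.1037 x 0.0216 0.0516
top hookR (array([ 45. , -96.6]), array([16.4, 45.5]), 89.71, 157) z 0.1034 x 0.0222 0.0678
```

View pics/w6.png

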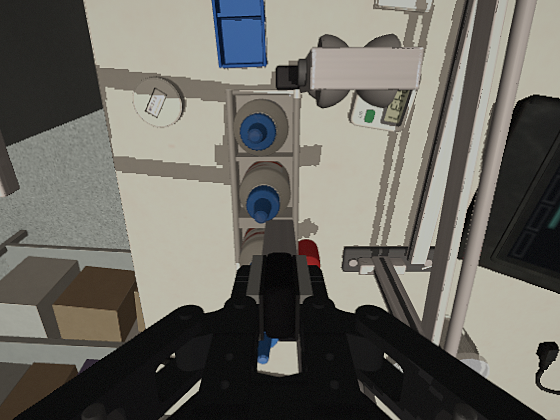

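The carrier hangs square in the grip: left hook at (365,68), all bottles upright, and the bar ahead at columns 450–540.

>>> {"fn": "servo_tool", "kwargs": {
  "series": [
    {"x": -0.001, "y": 0.015, "z": 0, "wx": 0, "wy": 0, "wz": 0},
    {"x": -0.002, "y": 0.035, "z": 0.001, "wx": 0, "wy": 0, "wz": 0},
    {"x": -0.003, "y": 0.06, "z": 0.002, "wx": 0, "wy": 0, "wz": 0},
    {"x": -0.005, "y": 0.08, "z": 0.003, "wx": 0, "wy": 0, "wz": 0},
    {"x": -0.006, "y": 0.094, "z": 0.003, "wx": 0, "wy": 0, "wz": 0},
    {"x": -0.006, "y": 0.1018, "z": 0.003, "wx": 0, "wy": 0, "wz": 0},
    {"x": -0.006, "y": 0.1018, "z": 0.003, "wx": 0, "wy": 0, "wz": 0},
    {"x": -0.006, "y": 0.1018, "z": 0.003, "wx": 0, "wy": 0, "wz": 0}
  ]
}}

```text
time_s: 15.7
position: [0.6011, -0.0574, 0.2522]
tcp_rot: [2.067, 2.207, -0.164]
force: [0.0, -0.3, -4.3]
width: 0.013
finger_force: 78.4
```

```bash
cat > rh.py <<'E'
from an import *
import sys
st()
p0=np.array(eval(sys.argv[1]))
B=Rt(.065,-.157)*R.from_matrix([[0,1,0],[1,0,0],[0,0,-1.]]).inv()
O=np.array([.6330,.0307,.1600])
for n in ("wrist","scene","top"):
    p=cam(n)
    if n=="wrist": save("w7",p["img"])
    P,_=pts(p); Cr=B.inv().apply(P-O) # rail frame
    k=(abs(Cr[:,0])<.009)&(abs(Cr[:,2])<.009)&(abs(Cr[:,1])<.235)
    # exclude hooks' neighbourhood
    yh=B.inv().apply(p0-O)[1]
    for s in(-1,1): k&=abs(Cr[:,1]-yh-s*.096)>.02
    Q=Cr[k]
    if len(Q)>50:
        from scipy.optimize import least_squares
        f=lambda a:np.hypot(Q[:,0]-a[0]-a[1]*Q[:,1],Q[:,2]-a[2]-a[3]*Q[:,1])-.005
        r=least_squares(f,[0,0,0,0],loss="soft_l1",f_scale=.001); print(n,"bar in rail frame",r.x.round(4),len(Q),Q[:,1].min(),Q[:,1].max())
    C=B.inv().apply(P-p0)+[.010,0,.117]
    for nm,sg in (("hookL",1),("hookR",-1)):
        q=C[(C[:,0]>.015)&(C[:,0]<.08)&(abs(C[:,1]-sg*.096)<.015)&(C[:,2]>.097)&(C[:,2]<.111)]
        if len(q)>10: print(n,nm,rect(q),"z",np.median(q[:,2]).round(4),"x",q[:,0].min().round(4),q[:,0].max().round(4))
print("nominal mid in rail frame",(B.inv().apply(p0-O)+[.035,0,-.0473]).round(4))
E
python3 rh.py "[.602,-.0583,.252]"
```

```text
t 15.7 p [ 0.6011 -0.0574  0.2522] r [ 2.067  2.207 -0.164] F [ 0.  -0.3 -4.3] w 0.013 ff 78.4 j [-0.07  0.34  1.46 -0.16  1.32 -0.1 ]
wrist bar in rail frame [ 0.0001  0.0023 -0.0002  0.0007] 3461 -0.16388321225306368 0.03627161497199743
wrist hookL (array([44.2, 95.7]), array([45.4, 18.2]), 0.77, 4817) z 0.1034 x 0.0216 0.067
wrist hookR (array([ 66.2, -88.1]), array([1.5, 2.7]), 76.69, 20) z 0.0989 x 0.0649 0.0675
scene bar in rail frame [-0.0014  0.0011  0.0001  0.0006] 495 -0.23379352329595646 0.2349092237323323
scene hookL (array([42.1, 95.2]), array([48.4, 17.1]), 0.57, 86) z 0.1029 x 0.0179 0.0664
scene hookR (array([ 36. , -95.6]), array([34.4, 18. ]), 6.05, 47) z 0.1028 x 0.0193 0.0536
top bar in rail frame [-0.0003 -0.0033  0.0007 -0.0014] 315 -0.23346124943639038 0.23456569614801415
top hookL (array([43.8, 97.3]), array([45.5, 19.3]), 2.06, 133) z 0.1041 x 0.021 0.0668
top hookR (array([ 44.9, -96. ]), array([44.7, 17.5]), 2.94, 144) z 0.1038 x 0.0222 0.0669
nominal mid in rail frame [-0.0017 -0.1001  0.03  ]
```

View pics/w7.png

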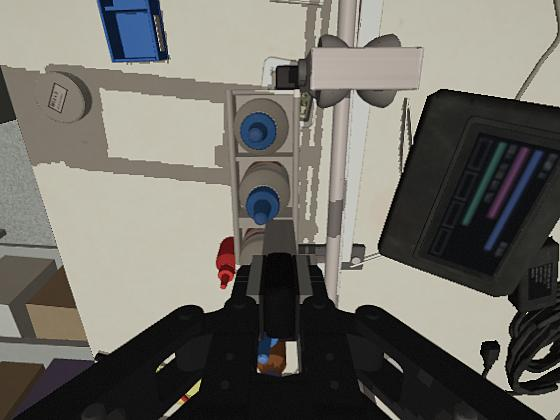

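The left hook (365,68) is above the bar (column 345 at that height, as the bar is lower), and the bar fit agrees to under 1 mm, so I lower it.

>>> {"fn": "servo_tool", "kwargs": {
  "series": [
    {"x": 0, "y": 0, "z": 0.006, "wx": 0, "wy": 0, "wz": 0},
    {"x": 0, "y": 0, "z": 0.012, "wx": 0, "wy": 0, "wz": 0},
    {"x": 0, "y": 0, "z": 0.018, "wx": 0, "wy": 0, "wz": 0},
    {"x": 0, "y": 0.001, "z": 0.023, "wx": 0, "wy": 0, "wz": 0},
    {"x": 0, "y": 0.0015, "z": 0.027, "wx": 0, "wy": 0, "wz": 0},
    {"x": 0, "y": 0.0015, "z": 0.0285, "wx": 0, "wy": 0, "wz": 0},
    {"x": 0, "y": 0.0015, "z": 0.0285, "wx": 0, "wy": 0, "wz": 0}
  ]
}}

```text
time_s: 16.73
position: [0.6036, -0.0618, 0.224]
tcp_rot: [2.066, 2.206, -0.163]
force: [-0.5, -0.9, -4.9]
width: 0.0127
finger_force: 78.3
```

```bash
python3 rh.py "[.6037,-.063,.2238]"
```

```text
t 16.73 p [ 0.6036 -0.0618  0.224 ] r [ 2.066  2.206 -0.163] F [-0.5 -0.9 -4.9] w 0.0127 ff 78.3 j [-0.08  0.37  1.5  -0.16  1.26 -0.1 ]
wrist bar in rail frame [ 0.0002  0.002  -0.0002  0.0002] 3913 -0.14429009497948983 0.028996458895781438
wrist hookL (array([45.2, 95.9]), array([18.2, 45.5]), 89.38, 4823) z 0.1034 x 0.0225 0.068
wrist hookR (array([ 67.2, -87.6]), array([1.7, 3.1]), 65.17, 21) z 0.0992 x 0.0655 0.0685
scene bar in rail frame [-0.0015  0.0022  0.0002  0.0013] 524 -0.23396039647253214 0.23494054518021582
scene hookL (array([43.2, 96.5]), array([46.7, 15.9]), 2.77, 80) z 0.1034 x 0.0198 0.0663
scene hookR (array([ 36.8, -96.9]), array([33.4, 16.5]), 0.44, 42) z 0.1026 x 0.0202 0.0536
top bar in rail frame [-0.0002 -0.0049  0.0006 -0.0008] 321 -0.2334940110367306 0.2349334103848038
top hookL (array([44.9, 97.4]), array([46.5, 20. ]), 1.26, 132) z 0.1044 x 0.0217 0.0682
top hookR (array([ 45.9, -94. ]), array([45.4, 19.9]), 2.67, 142) z 0.1037 x 0.0231 0.0683
nominal mid in rail frame [-0.0003 -0.1004  0.0014]
```

>>> {"fn": "servo_tool", "kwargs": {
  "series": [
    {"x": 0, "y": 0, "z": 0.001, "wx": 0, "wy": 0, "wz": 0},
    {"x": 0, "y": 0, "z": 0.0015, "wx": 0, "wy": 0, "wz": 0},
    {"x": 0, "y": 0, "z": 0.0015, "wx": 0, "wy": 0, "wz": 0}
  ]
}}

```text
time_s: 17.25
position: [0.6039, -0.062, 0.223]
tcp_rot: [2.066, 2.206, -0.162]
force: [-0.4, -0.1, -3.3]
width: 0.0131
finger_force: 78.4
```

>>> {"fn": "servo_tool", "kwargs": {
  "series": [
    {"x": 0, "y": 0, "z": 0.0005, "wx": 0, "wy": 0, "wz": 0},
    {"x": 0, "y": 0, "z": 0.001, "wx": 0, "wy": 0, "wz": 0},
    {"x": 0, "y": 0, "z": 0.001, "wx": 0, "wy": 0, "wz": 0}
  ]
}}

```text
time_s: 17.62
position: [0.604, -0.0622, 0.2226]
tcp_rot: [2.066, 2.205, -0.162]
force: [-3.9, 1.7, 4.7]
width: 0.0129
finger_force: 79.4
```

>>> {"fn": "servo_tool", "kwargs": {
  "series": [
    {"x": 0, "y": 0, "z": 0, "wx": 0, "wy": 0, "wz": 0},
    {"x": 0, "y": 0, "z": 0, "wx": 0, "wy": 0, "wz": 0},
    {"x": 0, "y": 0, "z": 0, "wx": 0, "wy": 0, "wz": 0},
    {"x": 0, "y": 0, "z": -0.008, "wx": 0, "wy": 0, "wz": 0},
    {"x": 0, "y": 0, "z": -0.03, "wx": 0, "wy": 0, "wz": 0},
    {"x": 0, "y": 0, "z": -0.07, "wx": 0, "wy": 0, "wz": 0},
    {"x": 0, "y": 0, "z": -0.12, "wx": 0, "wy": 0, "wz": 0},
    {"x": 0, "y": 0, "z": -0.13, "wx": 0, "wy": 0, "wz": 0}
  ],
  "grip": 0.0
}}

```text
time_s: 18.62
position: [0.6044, -0.0416, 0.3551]
tcp_rot: [2.062, 2.202, -0.154]
force: [-0.0, 0.6, -0.7]
width: 0.0428
finger_force: 0.0
```

```bash
cat > sc.py <<'E'
from an import *
import sys
st(); B=Rt(.065,-.157)*R.from_matrix([[0,1,0],[1,0,0],[0,0,-1.]]).inv(); O=np.array([.6330,.0307,.1600])
a=cam("scene"); save(sys.argv[1],cv2.resize(a["img"][130:350,120:380],None,fx=2.7,fy=2.7,interpolation=cv2.INTER_CUBIC))
for p in (a,cam("top")):
    P,_=pts(p); C=B.inv().apply(P-O)+[.045,0,.0697]
    H=C[(abs(C[:,0]-.010)<.012)&(C[:,2]>.115)&(C[:,2]<.136)&(abs(C[:,1])<.2)]
    if len(H)>5: print("handle",len(H),H.mean(0).round(4),H.max(0).round(4))
    Q=C[(C[:,0]>.02)&(C[:,0]<.07)&(C[:,2]>.1)&(C[:,2]<.109)&(abs(C[:,1])<.23)]
    if len(Q): print("hook y hist",np.histogram(Q[:,1],np.arange(-.24,.25,.02))[0],np.median(Q[:,2]).round(4),Q[:,0].min().round(4),Q[:,0].max().round(4))
E
python3 sc.py s8
```

```text
t 18.62 p [ 0.6044 -0.0416  0.3551] r [ 2.062  2.202 -0.154] F [-0.   0.6 -0.7] w 0.0428 ff 0.0 j [-0.05  0.28  1.29 -0.16  1.54 -0.11]
handle 94 [ 0.0039 -0.0205  0.1264] [ 0.0158 -0.0094  0.1353]
hook y hist [ 0  0  0  0  0 25 40  0  0  0  0  0  0  0  0 74  8  0  0  0  0  0  0  0] 0.1033 0.0203 0.0672
hook y hist [  0   0   0   0   0  16 113   0   0   0   0   0   0   0   0  94  29   0
   0   0   0   0   0   0] 0.1041 0.0226 0.0685
```

Run:
```python
from an import *
rel([.452,.0834,.35],.0946,0,p0=[.6024,-.0431,.3497],R0=Rt(.065,-.157))
```

```text
rel [0.452, 0.0834, 0.35] -> [ 0.1343 -0.1419 -0.0216] w [-0.022  1.499 -0.282]
```

>>> {"fn": "servo_tool", "kwargs": {
  "series": [
    {"x": 0.04, "y": -0.04, "z": -0.006, "wx": 0, "wy": 0.4, "wz": -0.08},
    {"x": 0.08, "y": -0.085, "z": -0.013, "wx": -0.01, "wy": 0.9, "wz": -0.17},
    {"x": 0.12, "y": -0.125, "z": -0.02, "wx": -0.02, "wy": 1.3, "wz": -0.25},
    {"x": 0.1343, "y": -0.1419, "z": -0.0216, "wx": -0.022, "wy": 1.5, "wz": -0.282},
    {"x": 0.1343, "y": -0.1419, "z": -0.0216, "wx": -0.022, "wy": 1.5, "wz": -0.282},
    {"x": 0.1343, "y": -0.1419, "z": -0.0216, "wx": -0.022, "wy": 1.5, "wz": -0.282},
    {"x": 0.1343, "y": -0.1419, "z": -0.0216, "wx": -0.022, "wy": 1.5, "wz": -0.282},
    {"x": 0.1343, "y": -0.1419, "z": -0.0216, "wx": -0.022, "wy": 1.5, "wz": -0.282}
  ],
  "grip": 0.7
}}

```text
time_s: 19.73
position: [0.4528, 0.0841, 0.3501]
tcp_rot: [-2.114, -2.323, 0.001]
force: [-0.2, 0.2, 0.6]
width: 0.073
finger_force: 0.0
```

```bash
python3 sc.py s9
python3 - <<'E'
from an import *
p=cam("wrist"); P,_=pts(p)
def box(x0,x1,y0,y1,z0,z1): return P[(P[:,0]>x0)&(P[:,0]<x1)&(P[:,1]>y0)&(P[:,1]<y1)&(P[:,2]>z0)&(P[:,2]<z1)]
for nm,c in dict(tray=(.40,.51,.0,.16),empty=(.42,.55,.19,.36)).items():
    print(nm,rect(box(*c,.031,.037)),rect(box(*c,.027,.037)))
E
```

```text
t 19.73 p [0.4528 0.0841 0.3501] r [-2.114e+00 -2.323e+00  1.000e-03] F [-0.2  0.2  0.6] w 0.073 ff 0.0 j [ 0.09  0.08  1.56 -0.    1.51 -0.  ]
handle 102 [0.0039 0.079  0.1263] [0.0129 0.0905 0.135 ]
hook y hist [ 0  0  0  0  0  0  0  0  0  0 31 43  0  0  0  0  0  0  0  0 80 10  0  0] 0.1035 0.02 0.0671
handle 35 [0.0075 0.0703 0.1268] [0.0157 0.0773 0.1349]
hook y hist [  0   0   0   0   0   0   0   0   0   0  15 113   0   0   0   0   0   0
   0   0   0   0   0   0] 0.1042 0.0222 0.0673
tray (array([452.1,  83.3]), array([ 46., 132.]), 5.41, 563) (array([452.2,  83.3]), array([ 46.3, 132. ]), 5.42, 661)
empty (array([484.3, 248.6]), array([45.5, 74.9]), 8.32, 378) (array([484. , 248.5]), array([46.2, 75. ]), 8.48, 495)
```

View pics/s9.png

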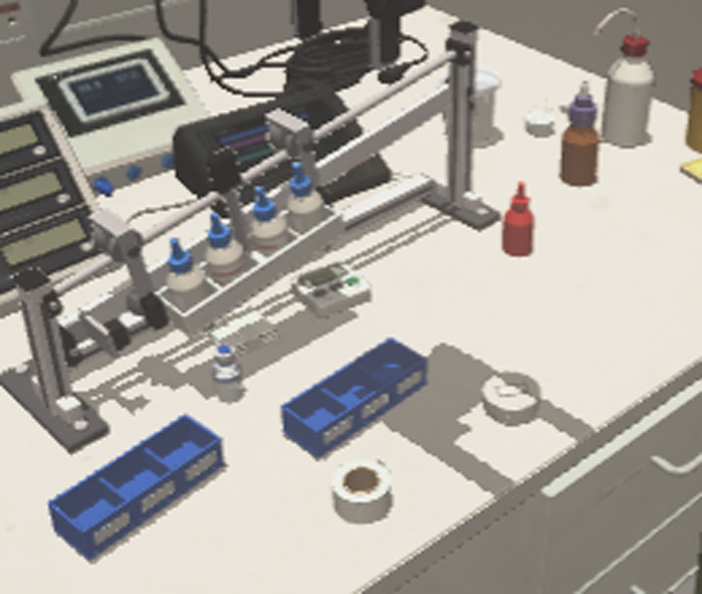

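The carrier rolls down with all four bottles upright (it is at about (250,260)), and both trays are undisturbed at (355,398) and (137,487). Next is the tray.

>>> {"fn": "servo_tool", "kwargs": {
  "series": [
    {"x": 0, "y": 0, "z": 0.06, "wx": 0, "wy": 0, "wz": 0},
    {"x": 0, "y": 0, "z": 0.12, "wx": 0, "wy": 0, "wz": 0},
    {"x": 0, "y": 0, "z": 0.18, "wx": 0, "wy": 0, "wz": 0},
    {"x": 0, "y": 0, "z": 0.24, "wx": 0, "wy": 0, "wz": 0},
    {"x": 0, "y": 0, "z": 0.28, "wx": 0, "wy": 0, "wz": 0},
    {"x": 0, "y": 0, "z": 0.305, "wx": 0, "wy": 0, "wz": 0},
    {"x": 0, "y": 0, "z": 0.32, "wx": 0, "wy": 0, "wz": 0},
    {"x": 0, "y": 0, "z": 0.324, "wx": 0, "wy": 0, "wz": 0},
    {"x": 0, "y": 0, "z": 0.324, "wx": 0, "wy": 0, "wz": 0}
  ]
}}

```text
time_s: 21.0
position: [0.4523, 0.0845, 0.0265]
tcp_rot: [2.113, 2.324, 0.0]
force: [-0.5, -0.5, -0.3]
width: 0.073
finger_force: 0.0
```

>>> {"fn": "servo_tool", "kwargs": {
  "series": [
    {"x": 0, "y": 0, "z": 0, "wx": 0, "wy": 0, "wz": 0},
    {"x": 0, "y": 0, "z": 0, "wx": 0, "wy": 0, "wz": 0},
    {"x": 0, "y": 0, "z": 0, "wx": 0, "wy": 0, "wz": 0},
    {"x": 0, "y": 0, "z": 0, "wx": 0, "wy": 0, "wz": 0},
    {"x": 0, "y": 0, "z": 0, "wx": 0, "wy": 0, "wz": 0},
    {"x": 0, "y": 0, "z": 0, "wx": 0, "wy": 0, "wz": 0}
  ],
  "grip": -1,
  "grip_force": 35
}}

```text
time_s: 21.75
position: [0.4526, 0.0846, 0.0273]
tcp_rot: [2.112, 2.324, 0.002]
force: [-1.0, -0.6, 7.2]
width: 0.0451
finger_force: 36.8
```

>>> {"fn": "servo_tool", "kwargs": {
  "series": [
    {"x": 0, "y": 0, "z": -0.01, "wx": 0, "wy": 0, "wz": 0},
    {"x": 0, "y": 0, "z": -0.03, "wx": 0, "wy": 0, "wz": 0},
    {"x": 0, "y": 0, "z": -0.06, "wx": 0, "wy": 0, "wz": 0},
    {"x": 0, "y": 0, "z": -0.09, "wx": 0, "wy": 0, "wz": 0},
    {"x": 0, "y": 0, "z": -0.1, "wx": 0, "wy": 0, "wz": 0},
    {"x": 0, "y": 0, "z": -0.1, "wx": 0, "wy": 0, "wz": 0}
  ]
}}

```text
time_s: 22.5
position: [0.4521, 0.0846, 0.1269]
tcp_rot: [2.113, 2.324, 0.002]
force: [-0.1, 0.7, -1.8]
width: 0.0455
finger_force: 36.2
```

Run:
```python
from an import *
st()
rel([.4802,.2775,.126],.146,0,p0=[.452,.0834,.126],R0=Rt(.0946))
p=cam("wrist"); P,_=pts(p); p0=np.array([.452,.0834,.126])
T=Rt(.0946).inv().apply(P-p0)
for z in (-.008,.0,.01,.02):
    q=T[(abs(T[:,2]-z)<.003)&(abs(T[:,0])<.09)&(abs(T[:,1])<.024)]; print(z,len(q),q.min(0).round(4) if len(q) else"",q.max(0).round(4) if len(q) else "")
```

```text
t 22.5 p [0.4521 0.0846 0.1269] r [2.113e+00 2.324e+00 2.000e-03] F [-0.1  0.7 -1.8] w 0.0455 ff 36.2 j [ 0.09  0.29  1.91  0.    0.94 -0.  ]
rel [0.4802, 0.2775, 0.126] -> [0.1906 0.0464 0.    ] w [ 0.     0.    -0.491]
-0.008 4285 [-0.0393 -0.024  -0.011 ] [ 0.0659  0.024  -0.005 ]
0.0 2764 [-0.0462 -0.0238 -0.003 ] [0.0658 0.023  0.003 ]
0.01 1910 [-0.0632 -0.0214  0.007 ] [0.0658 0.0222 0.013 ]
0.02 12877 [-0.0654 -0.0224  0.017 ] [0.0658 0.0231 0.0228]
```

>>> {"fn": "servo_tool", "kwargs": {
  "series": [
    {"x": 0.04, "y": 0.01, "z": 0, "wx": 0, "wy": 0, "wz": -0.1},
    {"x": 0.09, "y": 0.022, "z": 0, "wx": 0, "wy": 0, "wz": -0.25},
    {"x": 0.14, "y": 0.034, "z": 0, "wx": 0, "wy": 0, "wz": -0.4},
    {"x": 0.175, "y": 0.043, "z": 0, "wx": 0, "wy": 0, "wz": -0.49},
    {"x": 0.1906, "y": 0.0464, "z": 0, "wx": 0, "wy": 0, "wz": -0.49},
    {"x": 0.1906, "y": 0.0464, "z": 0.03, "wx": 0, "wy": 0, "wz": -0.49},
    {"x": 0.1906, "y": 0.0464, "z": 0.045, "wx": 0, "wy": 0, "wz": -0.49},
    {"x": 0.1906, "y": 0.0464, "z": 0.05, "wx": 0, "wy": 0, "wz": -0.49},
    {"x": 0.1906, "y": 0.0464, "z": 0.05, "wx": 0, "wy": 0, "wz": -0.49}
  ]
}}

```text
time_s: 23.68
position: [0.4799, 0.278, 0.0761]
tcp_rot: [-2.054, -2.377, 0.002]
force: [0.0, -0.2, -1.2]
width: 0.0452
finger_force: 36.1
```

```bash
cat > tr.py <<'E'
from an import *
import sys
z=float(sys.argv[1]); st(); p0=np.array([.4802,.2775,z])
for n in ("wrist","scene","top"):
    p=cam(n); P,_=pts(p); T=Rt(.146).inv().apply(P-p0); h=P[:,2]
    m=(abs(T[:,0])<.09)&(abs(T[:,1])<.035)
    for nm,a,b in(("upper",z-.008,z+.010),("lower",.012,.034)):
        q=T[m&(h>a)&(h<b)]
        if len(q)>5: print(n,nm,len(q),"y",np.percentile(q[:,0],[.5,99.5]).round(4),"x",np.percentile(q[:,1],[.5,99.5]).round(4))
    if n=="wrist": save("w10",p["img"])
    if n=="scene": save("s10",cv2.resize(p["img"][130:350,120:380],None,fx=2.7,fy=2.7,interpolation=cv2.INTER_CUBIC))
E
python3 tr.py .076
```

```text
t 23.68 p [0.4799 0.278  0.0761] r [-2.054e+00 -2.377e+00  2.000e-03] F [ 0.  -0.2 -1.2] w 0.0452 ff 36.1 j [ 0.45  0.47  1.76 -0.    0.91  0.3 ]
wrist upper 9849 y [-0.0431  0.0651] x [-0.034  0.034]
wrist lower 712 y [0.0622 0.0659] x [-0.0215  0.0228]
scene upper 721 y [-0.066   0.0661] x [-0.0338  0.0223]
scene lower 658 y [-0.0651  0.0667] x [-0.0261  0.0212]
top upper 184 y [-0.0674  0.0457] x [-0.032   0.0333]
top lower 89 y [-0.0675  0.0631] x [-0.0241  0.0219]
```

View pics/w10.png

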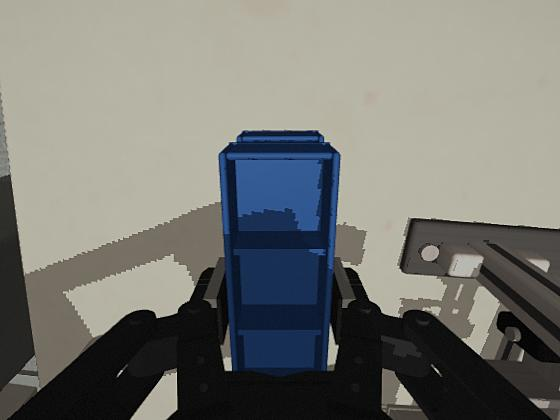

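The held tray (columns 220–340) sits centred and parallel over the lower one (its far edge shows at rows 130–140, columns 238–325).

>>> {"fn": "servo_tool", "kwargs": {
  "series": [
    {"x": 0, "y": 0, "z": 0.006, "wx": 0, "wy": 0, "wz": 0},
    {"x": 0, "y": 0, "z": 0.011, "wx": 0, "wy": 0, "wz": 0},
    {"x": 0, "y": 0, "z": 0.015, "wx": 0, "wy": 0, "wz": 0},
    {"x": 0, "y": 0, "z": 0.018, "wx": 0, "wy": 0, "wz": 0},
    {"x": 0, "y": 0, "z": 0.0195, "wx": 0, "wy": 0, "wz": 0},
    {"x": 0, "y": 0, "z": 0.0195, "wx": 0, "wy": 0, "wz": 0}
  ]
}}

```text
time_s: 24.58
position: [0.4798, 0.2786, 0.0573]
tcp_rot: [-2.053, -2.378, 0.0]
force: [-1.8, -0.4, 4.0]
width: 0.0454
finger_force: 36.6
```

```bash
python3 tr.py .0565
```

```text
t 24.57 p [0.4798 0.2786 0.0573] r [-2.053 -2.378  0.   ] F [-1.8 -0.4  4. ] w 0.0454 ff 36.6 j [ 0.45  0.49  1.78 -0.    0.87  0.3 ]
wrist upper 9998 y [-0.0431  0.0657] x [-0.034  0.034]
wrist lower 475 y [0.0647 0.0659] x [-0.0211  0.0222]
scene upper 697 y [-0.0655  0.0667] x [-0.0327  0.024 ]
scene lower 506 y [-0.065   0.0668] x [-0.0257  0.0202]
top upper 176 y [-0.067   0.0454] x [-0.033   0.0334]
top lower 64 y [-0.0676  0.0596] x [-0.0244  0.0215]
```

>>> {"fn": "servo_tool", "kwargs": {
  "series": [
    {"x": 0, "y": 0, "z": 0, "wx": 0, "wy": 0, "wz": 0},
    {"x": 0, "y": 0, "z": 0, "wx": 0, "wy": 0, "wz": 0},
    {"x": 0, "y": 0, "z": 0, "wx": 0, "wy": 0, "wz": 0},
    {"x": 0, "y": 0, "z": 0, "wx": 0, "wy": 0, "wz": 0},
    {"x": 0, "y": 0, "z": -0.03, "wx": 0, "wy": 0, "wz": 0},
    {"x": 0, "y": 0, "z": -0.09, "wx": 0, "wy": 0, "wz": 0},
    {"x": 0, "y": 0, "z": -0.15, "wx": 0, "wy": 0, "wz": 0},
    {"x": 0, "y": 0, "z": -0.2, "wx": 0, "wy": 0, "wz": 0},
    {"x": 0, "y": 0, "z": -0.25, "wx": 0, "wy": 0, "wz": 0},
    {"x": 0, "y": 0, "z": -0.25, "wx": 0, "wy": 0, "wz": 0}
  ],
  "grip": 0.7
}}

```text
time_s: 25.98
position: [0.4823, 0.2798, 0.312]
tcp_rot: [2.05, 2.375, 0.015]
force: [0.7, -0.6, -0.8]
width: 0.0725
finger_force: 0.0
```

```bash
python3 - <<'E'
from an import *
st()
for n in("wrist","scene","top"):
    p=cam(n); P,_=pts(p)
    q=P[(P[:,0]>.43)&(P[:,0]<.53)&(P[:,1]>.19)&(P[:,1]<.36)]
    r=q[q[:,2]>.058]; print(n,"rim z",np.percentile(r[:,2],[10,50,90]).round(4),rect(r))
    if len(r)>100:
        A=np.c_[r[:,:2]-r[:,:2].mean(0),np.ones(len(r))]; k=r[:,2]>.061; print(" plane",np.linalg.lstsq(A[k],r[k,2],rcond=None)[0].round(4))
    if n=="scene":save("sF",cv2.resize(p["img"][130:350,120:380],None,fx=2.7,fy=2.7,interpolation=cv2.INTER_CUBIC))
E
python3 sc.py sG
```

```text
t 25.98 p [0.4823 0.2798 0.312 ] r [2.05  2.375 0.015] F [ 0.7 -0.6 -0.8] w 0.0725 ff 0.0 j [0.45 0.24 1.45 0.   1.44 0.3 ]
wrist rim z [0.3201 0.3686 0.381 ] (array([479.6, 277.6]), array([135.9,  96.1]), 72.9, 25116)
 plane [-0.2011  1.4177  0.3522]
scene rim z [0.3388 0.4957 0.5831] (array([477.6, 277.6]), array([138.6,  94.6]), 75.42, 9235)
 plane [-2.3016  1.34    0.4756]
top rim z [0.4017 0.66   0.7069] (array([480., 267.]), array([153.4,  99.9]), 89.97, 7141)
 plane [ 0.6411 -3.9119  0.5956]
t 26.12 p [0.4793 0.2783 0.306 ] r [-2.053e+00 -2.377e+00  2.000e-03] F [-0.6 -0.3 -0.1] w 0.0725 ff 0.0 j [0.45 0.24 1.46 0.   1.44 0.3 ]
handle 108 [0.0038 0.1032 0.1268] [0.0141 0.1155 0.1355]
hook y hist [ 0  0  0  0  0  0  0  0  0  0  0 13 59  0  0  0  0  0  0  0  0 62 34  0] 0.1038 0.0204 0.0672
handle 84 [0.0075 0.0974 0.1292] [0.016  0.1113 0.1355]
hook y hist [  0   0   0   0   0   0   0   0   0   0   0  18 100   0   0   0   0   0
   0   0   0  74  33   0] 0.104 0.0219 0.067
```

View pics/sG.png

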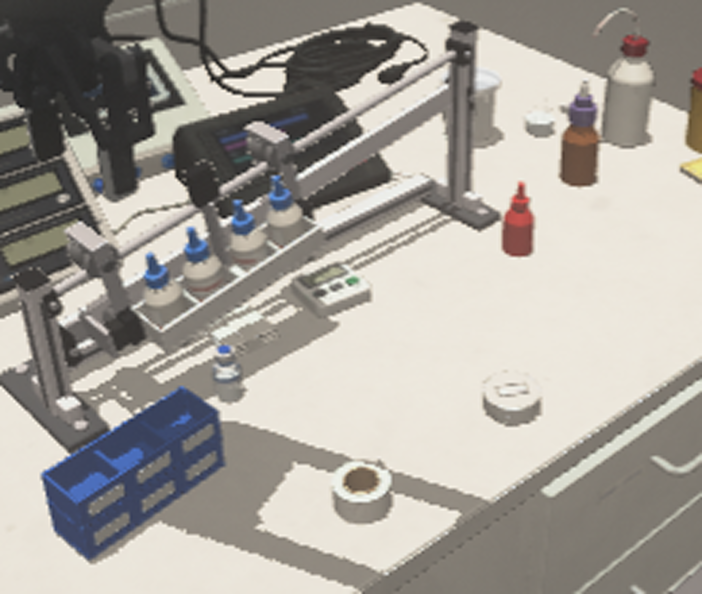

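The carrier rests at the stop (around (230,260)) with its four bottles upright, and the trays are stacked square at (135,470). A last check of rim level, then I hand it in.

Run:
```python
from an import *
ok=False
for n in("wrist","scene"):
    p=cam(n); P,_=pts(p)
    q=P[(P[:,0]>.43)&(P[:,0]<.53)&(P[:,1]>.19)&(P[:,1]<.36)]
    r=q[(q[:,2]>.059)&(q[:,2]<.07)]
    A=np.c_[r[:,:2]-r[:,:2].mean(0),np.ones(len(r))]; c=np.linalg.lstsq(A,r[:,2],rcond=None)[0]
    print(n,np.percentile(r[:,2],[10,50,90]).round(4),rect(r),"plane",c.round(4))
    if n=="wrist": ok=abs(c[2]-.0635)<.0015 and abs(c[0])<.03 and abs(c[1])<.015
print(ok)
if ok: print(ctrl.sign_off())
```

```text
wrist [0.062  0.0633 0.0643] (array([479.5, 277.2]), array([ 46.1, 131.6]), 8.33, 792) plane [-0.0019  0.0022  0.0632]
scene [0.0597 0.0626 0.0647] (array([478.1, 277.4]), array([ 48.2, 132.6]), 8.08, 375) plane [0.     0.0006 0.0624]
True
the job is handed in; nothing more can be done
None
```

I did the whole job in the order asked and handed it in after about 26 s: the carrier rests at the rubber stop with its four bottles upright, the emptied tray is stacked squarely on the other, and nothing else on the bench was moved.

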